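# Uncover the bread tray and hold a roll over the meal dish with the tongs

### The job

Lift the clear cover off the bread tray by its bar handle and set it down flat inside the empty sheet tray. Then take the tongs, close them on the round roll and carry it over the middle of the white square dish; finish while still holding it there in the tongs, a good hand's width (10 cm or more) above the dish. Handle the bread only with the tongs, leave the finger roll in its tray, and do not disturb the other things on the counter.

Things in the scene. Friction and masses are not known exactly. Their poses are not given: they have to be found in the camera images.
- bread_tray: Shallow aluminium sheet tray, fixed to the counter, 175 (x) x 230 (y) mm outside, rim 10 mm high and 3 mm thick, floor 3 mm above the counter. It holds the two rolls side by side along its y, under the clear cover. Origin: centre of its underside, on the counter; z up. Stands left, right or centre.
- empty_tray: Identical sheet tray (175 x 230 mm, rim 10 mm, floor 3 mm thick), empty, also fixed. Origin: centre of its underside, on the counter; x and y along its 175 and 230 mm sides.
- cover: Clear plastic cover, an upturned box of 145 (x) x 190 (y) x 70 mm with 3 mm walls, 0.35 kg, standing on the floor of the bread tray over both rolls. Origin: centre of its open lower rim; z up. It fits flat inside either tray with about 17 mm to spare on every side.
- cover_handle (a point): Middle of the cover's steel bar handle: a round bar 11 mm thick running along the cover's y, 92 mm free length between its two posts, its axis 32 mm above the cover's top and 102 mm above its lower rim. The cover's centre of mass lies below it.
- tongs: Stainless sprung kitchen tongs, 245 mm long, 0.135 kg, hinged by a pin at the rear end, lying on the counter on the edges of both arms, so the arms open and close level with the counter. Origin: on the centre line at the middle of the handles, close to the balance point, on the counter; x points along the centre line to the paddles, z up. The hinge pin is at x = -100 mm.
- tongs_grip (a point): Midway between the tongs' handle plates, 15 mm above the tongs' origin. The plates are 30 mm high (0 to 30 mm above the origin), 5 mm thick, from x = -60 to +45 mm, and here 51 mm over their outsides when open, leaning apart towards the paddles by 5 degrees each; 34 mm and parallel when the paddles are 56 mm apart. 1 mm of squeeze here closes the paddles by 2.1 mm.
- tongs_arm (a joint): Closing angle of the tongs (rad): 0 sprung fully open, about 0.17 when closed on the round roll, 0.30 at the stop (handles 21 mm over their outsides). The spring resists at the handles with about 4.5 N when open, 7 N at 0.17, so handles lightly squeezed to about 46 mm let the tongs be carried open.
- tongs_paddles (a point): Middle of the space between the paddles when open, on the tongs' centre line 110 mm ahead of the tongs' origin and 15 mm above their underside. The paddles are flat plates 30 mm high (0 to 30 mm above the underside), 4 mm thick, from x = 85 to 135 mm, 92 mm apart inside when open.
- round_roll: The round bread roll, 56 mm across and 46 mm high, about 0.055 kg, widest from 17 to 26 mm above its underside, with a cross cut in its top. Origin: centre of its underside; z up. Centre about 45 mm to one side (+y or -y) of the bread tray's middle.
- finger_roll: The oblong roll beside it, 88 mm long (along its x, about the tray's x), 40 mm wide, 39 mm high. Origin: centre of its underside. About 45 mm to the other side of the tray's middle. Leave it in the tray.
- dish: White square meal dish, 155 mm across its flared rim, 21 mm high, floor 5 mm thick, 0.35 kg, loose. Origin: centre of its underside, on the counter. A lidded pot of dressing (49 mm across, 30 mm high) stands near one corner of it.
- pot_dish: The small lidded pot, 49 mm across, 30 mm high, standing in the dish. Leave it there.
- pot_a: Lower of two stacked lidded pots, 49 mm across, 30 mm high each, on the counter far left. Leave alone.
- squeeze_bottle: Clear squeeze bottle, 56 mm across, 170 mm high, on the counter far right. Leave alone.
- shaker: Small glass shaker with a steel cap, 38 mm across, 78 mm high, beyond the trays. Leave alone.
- spatula: Spatula lying on the counter front right, 280 mm long, along y, wooden handle nearer the edge. Origin: its middle. Leave alone.
Not all that is in view belongs to the job. There is more than one size of the cover; the one meant has the size given above.

How it is judged:
On the way, in this order (a step that is already met when the one before it is completed fails the run):
1. the cover is lifted off the bread tray by its handle (height (world z) of cover above 0.055 m and contact force between the fingers and cover above 1 N and angle between cover's own z axis and vertical below 0.5 rad), for 0.2 s.
2. the cover stands flat inside the empty tray, let go (z of cover in the frame of empty_tray below 0.007 m and angle between cover's own z axis and vertical below 0.05 rad and horizontal distance between cover and empty_tray below 0.04 m and contact force between the fingers and cover below 0.1 N and linear speed of cover below 0.03 m/s), for 0.3 s.
3. the tongs are gripped and lifted off the counter (height (world z) of tongs above 0.03 m and contact force between the fingers and tongs above 1 N), for 0.2 s.
4. the round roll is lifted out of the tray between the tongs' paddles (height (world z) of round_roll above 0.05 m and contact force between tongs_arm and round_roll above 1 N and contact force between the fingers and tongs above 1 N), for 0.2 s.
At the end, for the whole second after the job is handed in: Round roll held still by the gripped tongs, untouched by the robot, its underside 85 mm or more above the dish's, centres within 45 mm. Cover let go flat inside the empty tray (rim within 4 mm of its floor, centres within 40 mm); finger roll still in the bread tray (horizontal distance between round_roll and dish below 0.045 m and z of round_roll in the frame of dish above 0.085 m and contact force between tongs_arm and round_roll above 1 N and contact force between the fingers and tongs above 1 N and contact force between each of the arm, the fingers and round_roll below 0.05 N and value of joint tongs_arm between 0.1 and 0.24 rad and linear speed of round_roll below 0.05 m/s and z of cover in the frame of empty_tray below 0.007 m and angle between cover's own z axis and vertical below 0.05 rad and horizontal distance between cover and empty_tray below 0.04 m and z of finger_roll in the frame of bread_tray below 0.015 m and horizontal distance between finger_roll and bread_tray below 0.085 m and contact force between each of the arm, the fingers and cover below 0.1 N); the arm keeps its last pose, push and grip.
It fails at once if the robot's fingers or arm touch a roll (contact force between any of the arm, the fingers and round_roll above 0.3 N or contact force between any of the arm, the fingers and finger_roll above 0.3 N).
It fails at once if the dish, its pot or another bystander is shifted by more than 30 mm (distance of any of dish, pot_dish, pot_a, squeeze_bottle, shaker, spatula from where it was at the start of the episode above 0.03 m).
It also fails if it takes over 64 s, if anything falls off the work surface, if the arm or the gripper's body presses on something with over 40 N, if the wrist force passes 120 N, or if a joint passes its speed limit or range.

### The arm

A 7-joint arm with a two-finger parallel gripper is mounted at the origin on the work surface. World frame = base frame: x ahead of the robot, y to its left, z up, the work surface at z = 0. Lengths are in m, angles in rad, forces in N, time in s.
With the tool pointing down it reaches from about 0.4 to 0.925 m from the base axis. Payload 5.6 kg.
Tool frame: the origin (TCP) lies midway between the tips of the shut fingers; the grasp point (between the pads) lies 19 mm behind it; z points along the fingers, x is the direction in which the jaws open and shut, and the axes are right-handed (so a half turn about z gives the same grasp; the last joint's range is limited). The gripper opens to 85 mm and grips with 20 to 120 N. Pads are 22 mm wide; open, the fingers measure 114 mm over their backs; the gripper's body (76 mm by 85 mm) begins 54 mm behind the grasp point. The pads swing forward as they close: fully open they stand 13 mm farther back than shut.
Start: joints at [-1.307, 0.468, -0.012, 1.603, 0.006, 1.071, -0.056], TCP at [0.196, 0.62, 0.231] pointing down, gripper open.
Joint ranges: [-2.53, 2.53], [-0.31, 2.02], [-1.57, 1.55], [0.28, 2.44], [-1.29, 4.43], [0.15, 1.84], [-2.92, 2.92]. Speed limits (rad/s): [2.57, 2.57, 3.14, 3.14, 3.14, 3.14, 3.14].

### API

Orientations are given as a unit quaternion [x, y, z, w].
In Python, from plant import read_state, imaging, finish_job gives the robot as it stands.
- The arm moves only by the tool play_rows, never from a script. Its argument "moves" is a list of rows, each an object of numbers: "rx", "ry", "rz": the turn, a rotation vector about the tool's x, y, z in rad; "x", "y", "z": the shift along the tool's x, y, z in mm; "hand": the opening, from 0 (shut) to 1 (fully open). In form: [{"rx": .., "ry": .., "rz": .., "x": .., "y": .., "z": .., "hand": ..}, ...]. A call has exactly 10 rows; each row shifts and turns the commanded pose from where the row before left it, along the tool's axes as they then stand; what a row does not reach is not made up. A row lasts 1/10 s, in which the tool goes at most 50 mm and 8.59 degrees, less where a joint would pass 70% of its speed; a pose out of reach is approached as far as the arm can. A call is refused whole if a number of a shift passes 50 or a number of a turn 0.15, either way. A call with a gripper value outside its range is refused whole. The fingers move at their own pace and stop on an object; "force" is the grip in N (left out, the last holds). Time passes only in rows, so rows that do not move let the fingers close, or fill a call up. It gives the time, the measured TCP pose, the force and the opening at its end, in the units of the state.
- read_state(): the state, without advancing time (a new reading comes with each control period).
- imaging.camera(name): name is "scene" or "side" or "wrist"; returns a dict with "frame" (480x640x3 uint8, blue, green, red), "intrinsics" (3x3 intrinsics, pixels), "world_from_camera" (4x4, takes a point from camera to world coordinates). Camera axes: x right, y up, looking along -z (the intrinsics and any distortion apply to the point x, -y, -z); pixel columns grow to the right and rows downward; lengths in m; the calibration is good to about 2 mm. A picture is of the moment at which its call begins. There is no depth.
- finish_job(): hands the job in, once; it reports no verdict.
The state is a dict: "time_s": time; "joint_positions": joint angles; "qd": joint speeds; "joint_torque": joint torques, N m; "ee_pos": TCP position; "tool_rot": TCP orientation; "wrist_force": force on the tool from outside, world axes, zero at the start; "moment": the same for the moment, N m; "opening": opening from 0.0 (shut) to 1.0 (fully open).
Only numpy, scipy, OpenCV 4.12 (cv2) and the standard library are available. Lean on these libraries where they do the work, as an engineer would, in place of code of your own. Each camera call takes 0.05 s, during which the arm holds its last target. There are 200 camera calls.

## Working session

There is one attempt and no reset: what is moved stays moved. The work goes in short steps, Python scripts to look and compute and a tool call to move; the robot and the scene stay as the last step left them, time stands still between calls to the robot, and variables do not carry over. Pictures are saved under pics/ and viewed, about 8 in all and at most 12, crops included, and the job is handed in when it is done.

Besides the shell and the picture viewer there is one more tool, called after "Call:" as name(argument=value, ...) on one line, values as JSON. play_rows: Moves the arm, as the interface text tells. Its arguments: {"type":"object","properties":{"moves":{"type":"array","items":{"type":"object","properties":{"rx":{"type":"number"},"ry":{"type":"number"},"rz":{"type":"number"},"x":{"type":"number"},"y":{"type":"number"},"z":{"type":"number"},"hand":{"type":"number"}}}},"force":{"type":"number"}},"required":["moves"]}

```bash
mkdir -p pics; ls
cat > h.py <<'E'
import numpy as np, cv2
from plant import read_state, imaging, finish_job
from scipy.spatial.transform import Rotation as R
def shot(name,fn):
    c=imaging.camera(name); cv2.imwrite('pics/'+fn+'.png',c['frame'])
    np.savez('pics/'+fn+'.npz',K=c['intrinsics'],T=c['world_from_camera'])
    return c
def load(fn):
    d=np.load('pics/'+fn+'.npz'); return d['K'],d['T']
def back(fn,uv,z):
    K,T=load(fn); p=np.linalg.inv(K)@np.array([uv[0],uv[1],1.])
    d=T[:3,:3]@np.array([p[0],-p[1],-p[2]]); o=T[:3,3]; return o+d*(z-o[2])/d[2]
def proj(fn,P):
    K,T=load(fn); q=np.linalg.inv(T)@np.r_[P,1]; q=K@np.array([q[0],-q[1],-q[2]]); return q[:2]/q[2]
E
python3 - <<'E'
from h import *
for n in ['scene','side','wrist']:
    c=shot(n,n+'0'); print(n,{k:v for k,v in c.items() if k!='frame'})
print(read_state())
E
```

```text
pics
scene {'intrinsics': array([[510.57610669,   0.        , 315.14921718],
       [  0.        , 510.57610669, 238.1303356 ],
       [  0.        ,   0.        ,   1.        ]]), 'world_from_camera': array([[ 0.20155933, -0.79401713,  0.57350731,  1.37264332],
       [ 0.97945958,  0.16681425, -0.11327814, -0.1561323 ],
       [-0.0057244 ,  0.58455949,  0.81133065,  1.25590615],
       [ 0.        ,  0.        ,  0.        ,  1.        ]])}
side {'intrinsics': array([[608.92072113,   0.        , 313.59068111],
       [  0.        , 608.92072113, 238.87447358],
       [  0.        ,   0.        ,   1.        ]]), 'world_from_camera': array([[-8.39104264e-01,  3.02350192e-01, -4.52203932e-01,
        -8.24439266e-02],
       [-5.43970206e-01, -4.65367310e-01,  6.98233257e-01,
         1.02723904e+00],
       [ 6.70031786e-04,  8.31875969e-01,  5.54961190e-01,
         8.79794959e-01],
       [ 0.00000000e+00,  0.00000000e+00,  0.00000000e+00,
         1.00000000e+00]])}
wrist {'intrinsics': array([[366.2452837 ,   0.        , 311.45896155],
       [  0.        , 366.2452837 , 232.41
[... 331 characters left out ...]
time_s': 0.15, 'joint_positions': array([-1.30701502,  0.46821826, -0.011579  ,  1.60336017,  0.00597853,
        1.07140505, -0.05632208]), 'qd': array([ 0.00098298, -0.00343218, -0.00176366, -0.0039342 ,  0.00065987,
       -0.00017377, -0.00038739]), 'joint_torque': array([ 1.03347676e-03, -5.32787848e+01,  2.18914705e-02, -2.51555783e+01,
        1.15221291e-02,  5.54007434e-03, -3.19014225e-05]), 'ee_pos': array([0.19623903, 0.61924498, 0.23055048]), 'tool_rot': array([ 8.06878129e-01,  5.90717551e-01, -5.17745502e-04,  4.38125701e-04]), 'wrist_force': array([ 0.94471331, -0.38682437, -0.08774735]), 'moment': array([-0.00732817,  0.00414263, -0.03361825]), 'opening': 0.9985239975189772}
```

View pics/scene0.png

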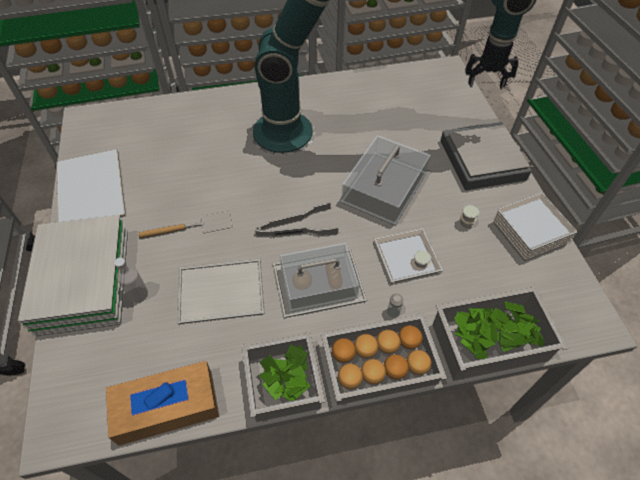

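View pics/side0.png

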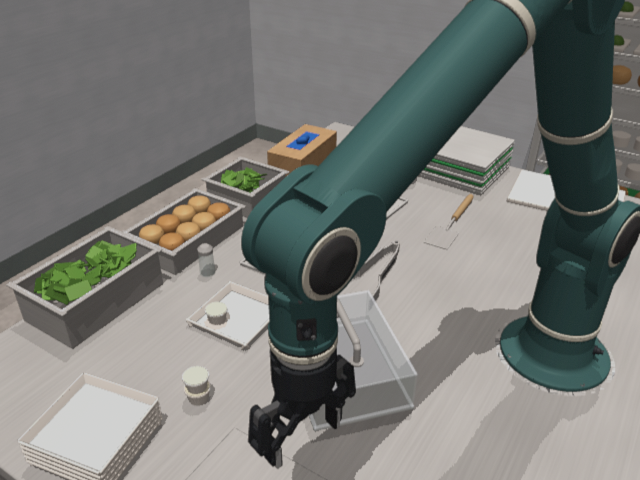

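The scene view shows the bread tray with the covered rolls at about (320,278) and the empty tray at (220,292). The tongs are at (297,220), the dish at (408,257) and the larger decoy cover at (385,180). I'll zoom in on the area that matters.

Run:
```python
from h import *
im=cv2.imread('pics/scene0.png')
cv2.imwrite('pics/crop0.png',cv2.resize(im[195:335,170:370],None,fx=4,fy=4,interpolation=cv2.INTER_CUBIC))
```

```text
(no output)
```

View pics/crop0.png

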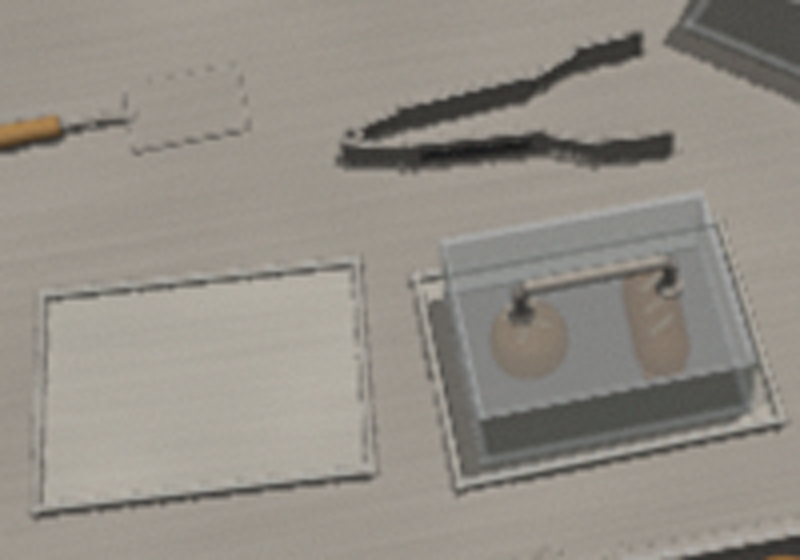

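The crop shows the cover's handle bar from crop (515,290) to (670,263). The round roll sits on the -y side (530,342) and the finger roll on the +y side (657,330). The tongs' hinge is at crop (350,140), and the paddle tips are at (640,42) and (672,145).

Run:
```python
from h import *
from scipy.optimize import least_squares
f=lambda x,y:(170+x/4,195+y/4)
def fit(pix,loc,zoff=0):
    pix=np.array(pix)
    def r(p):
        c,s=np.cos(p[2]),np.sin(p[2])
        return np.concatenate([proj('scene0',[p[0]+c*a-s*b,p[1]+s*a+c*b,z+zoff]) for a,b,z in loc]-pix[:,:]) if 0 else np.concatenate([proj('scene0',[p[0]+c*a-s*b,p[1]+s*a+c*b,z+zoff])-q for (a,b,z),q in zip(loc,pix)])
    s=least_squares(r,[0.7,-0.1,p0]); return s.x.round(4),np.degrees(s.x[2]).round(1),np.abs(s.fun).max().round(2)
p0=0
t=[(-.0875,-.115,.01),(-.0875,.115,.01),(.0875,.115,.01),(.0875,-.115,.01)]
print('bread',fit([f(410,280),f(725,225),f(783,425),f(458,490)],t))
print('empty',fit([f(40,292),f(358,260),f(375,473),f(35,515)],t))
c=[(-.0725,-.095,.073),(-.0725,.095,.073),(.0725,.095,.073),(.0725,-.095,.073)]
print('cover',fit([f(443,242),f(703,197),f(755,362),f(480,418)],c))
print('handle',back('scene0',f(517,290),.105),back('scene0',f(668,264),.105))
p0=1.5
for n,q in dict(h=f(350,140),t1=f(640,42),t2=f(672,145)).items(): print(n,back('scene0',q,.025))
print('roll',back('scene0',f(530,342),.026),'finger',back('scene0',f(658,328),.022))
for n,q in dict(dish1=(374,236),dish2=(428,230),dish3=(441,273),dish4=(385,283)).items(): print(n,back('scene0',q,.021))
print('dishpot',back('scene0',(421,255),.03), 'shaker',back('scene0',(396,297),.078),'bottle',back('scene0',(120,262),.17))
s=read_state(); print(R.from_quat(s['tool_rot']).as_matrix().round(3))
```

```text
bread (array([ 0.6464, -0.0039,  0.0096]), np.float64(0.6), np.float64(0.95))
empty (array([ 0.6141, -0.2777, -0.0742]), np.float64(-4.3), np.float64(0.69))
cover (array([ 0.645 , -0.0028,  0.0119]), np.float64(0.7), np.float64(1.18))
handle [ 0.64498408 -0.05643022  0.105     ] [0.64547395 0.04680894 0.105     ]
h [ 0.43736425 -0.14792465  0.025     ]
t1 [0.38938359 0.08623318 0.025     ]
t2 [0.49172743 0.08793508 0.025     ]
roll [ 0.63929006 -0.04859258  0.026     ] finger [0.64413242 0.04234811 0.022     ]
dish1 [0.52818922 0.18993993 0.021     ]
dish2 [0.5400315 0.3549034 0.021    ]
dish3 [0.69252817 0.34108136 0.021     ]
dish4 [0.69167586 0.17654172 0.021     ]
dishpot [0.62768659 0.30194327 0.03      ] shaker [0.77000366 0.17749171 0.078     ] bottle [ 0.57629496 -0.50519655  0.17      ]
[[ 0.302  0.953 -0.   ]
 [ 0.953 -0.302 -0.001]
 [-0.001  0.    -1.   ]]
```

Call:
play_rows(moves=[{"rz": 0.125,"z": -8,"hand": 1},{"rz": 0.125,"z": -8,"hand": 1},{"rz": 0.125,"z": -8,"hand": 1},{"rz": 0.125,"z": -8,"hand": 1},{"rz": 0.125,"z": -8,"hand": 1},{"rz": 0.125,"z": -8,"hand": 1},{"rz": 0.125,"z": -8,"hand": 1},{"rz": 0.125,"z": -8,"hand": 1},{"rz": 0.125,"z": -8,"hand": 1},{"rz": 0.125,"z": -8,"hand": 1}])

```text
$.moves[0]: bad value
```

Call:
play_rows(moves=[{"x": 25,"y": 31,"hand": 1},{"x": 25,"y": 31,"hand": 1},{"x": 25,"y": 31,"hand": 1},{"x": 25,"y": 31,"hand": 1},{"x": 25,"y": 31,"hand": 1},{"x": 25,"y": 31,"hand": 1},{"x": 25,"y": 31,"hand": 1},{"x": 25,"y": 31,"hand": 1},{"x": 25,"y": 31,"hand": 1},{"x": 25,"y": 31,"hand": 1}])

```text
$.moves[0]: bad value
```

Call:
play_rows(moves=[{"x": 20,"y": 31,"hand": 1},{"x": 20,"y": 31,"hand": 1},{"x": 20,"y": 31,"hand": 1},{"x": 20,"y": 31,"hand": 1},{"x": 20,"y": 31,"hand": 1},{"x": 20,"y": 31,"hand": 1},{"x": 20,"y": 31,"hand": 1},{"x": 20,"y": 31,"hand": 1},{"x": 20,"y": 31,"hand": 1},{"x": 0,"y": 31,"hand": 1}])

```text
$.moves[0]: bad value
```

Call:
play_rows(moves=[{"rx": 0,"ry": 0,"rz": 0.125,"x": 0,"y": 0,"z": -8,"hand": 1},{"rx": 0,"ry": 0,"rz": 0.125,"x": 0,"y": 0,"z": -8,"hand": 1},{"rx": 0,"ry": 0,"rz": 0.125,"x": 0,"y": 0,"z": -8,"hand": 1},{"rx": 0,"ry": 0,"rz": 0.125,"x": 0,"y": 0,"z": -8,"hand": 1},{"rx": 0,"ry": 0,"rz": 0.125,"x": 0,"y": 0,"z": -8,"hand": 1},{"rx": 0,"ry": 0,"rz": 0.125,"x": 0,"y": 0,"z": -8,"hand": 1},{"rx": 0,"ry": 0,"rz": 0.125,"x": 0,"y": 0,"z": -8,"hand": 1},{"rx": 0,"ry": 0,"rz": 0.125,"x": 0,"y": 0,"z": -8,"hand": 1},{"rx": 0,"ry": 0,"rz": 0.125,"x": 0,"y": 0,"z": -8,"hand": 1},{"rx": 0,"ry": 0,"rz": 0.125,"x": 0,"y": 0,"z": -8,"hand": 1}])

```text
time_s: 1.15
ee_pos: [0.1962, 0.6194, 0.3112]
tool_rot: [1.0, 0.004, -0.0, 0.0]
wrist_force: [-0.1, -0.0, -1.1]
opening: 1.002
```

Call:
play_rows(moves=[{"rx": 0,"ry": 0,"rz": 0,"x": 25,"y": 31,"z": 0,"hand": 1},{"rx": 0,"ry": 0,"rz": 0,"x": 25,"y": 31,"z": 0,"hand": 1},{"rx": 0,"ry": 0,"rz": 0,"x": 25,"y": 31,"z": 0,"hand": 1},{"rx": 0,"ry": 0,"rz": 0,"x": 25,"y": 31,"z": 0,"hand": 1},{"rx": 0,"ry": 0,"rz": 0,"x": 25,"y": 31,"z": 0,"hand": 1},{"rx": 0,"ry": 0,"rz": 0,"x": 25,"y": 31,"z": 0,"hand": 1},{"rx": 0,"ry": 0,"rz": 0,"x": 25,"y": 31,"z": 0,"hand": 1},{"rx": 0,"ry": 0,"rz": 0,"x": 25,"y": 31,"z": 0,"hand": 1},{"rx": 0,"ry": 0,"rz": 0,"x": 25,"y": 31,"z": 0,"hand": 1},{"rx": 0,"ry": 0,"rz": 0,"x": 25,"y": 31,"z": 0,"hand": 1}])

```text
time_s: 2.15
ee_pos: [0.4513, 0.3117, 0.3112]
tool_rot: [1.0, 0.007, -0.0, -0.0]
wrist_force: [1.0, 0.5, -0.2]
opening: 1.002
```

Call:
play_rows(moves=[{"rx": 0,"ry": 0,"rz": 0,"x": 20,"y": 31,"z": 0,"hand": 1},{"rx": 0,"ry": 0,"rz": 0,"x": 20,"y": 31,"z": 0,"hand": 1},{"rx": 0,"ry": 0,"rz": 0,"x": 20,"y": 31,"z": 0,"hand": 1},{"rx": 0,"ry": 0,"rz": 0,"x": 20,"y": 31,"z": 0,"hand": 1},{"rx": 0,"ry": 0,"rz": 0,"x": 20,"y": 31,"z": 0,"hand": 1},{"rx": 0,"ry": 0,"rz": 0,"x": 20,"y": 31,"z": 0,"hand": 1},{"rx": 0,"ry": 0,"rz": 0,"x": 20,"y": 31,"z": 0,"hand": 1},{"rx": 0,"ry": 0,"rz": 0,"x": 20,"y": 31,"z": 0,"hand": 1},{"rx": 0,"ry": 0,"rz": 0,"x": 20,"y": 31,"z": 0,"hand": 1},{"rx": 0,"ry": 0,"rz": 0,"x": 20,"y": 31,"z": 0,"hand": 1}])

```text
time_s: 3.15
ee_pos: [0.6555, 0.0049, 0.311]
tool_rot: [1.0, 0.007, -0.0, -0.0]
wrist_force: [0.6, 0.0, 0.1]
opening: 0.999
```

Run:
```python
from h import *
shot('wrist','wrist1'); s=read_state(); print(s['ee_pos'],s['tool_rot'],s['joint_positions'])
```

```text
[ 0.65745779 -0.0026572   0.31097899] [9.99990289e-01 3.33848674e-03 9.28472489e-04 2.72301843e-03] [-0.46379635  0.45032733  0.58856397  1.5254028  -0.25262355  1.24150426
  0.16670478]
```

View pics/wrist1.png

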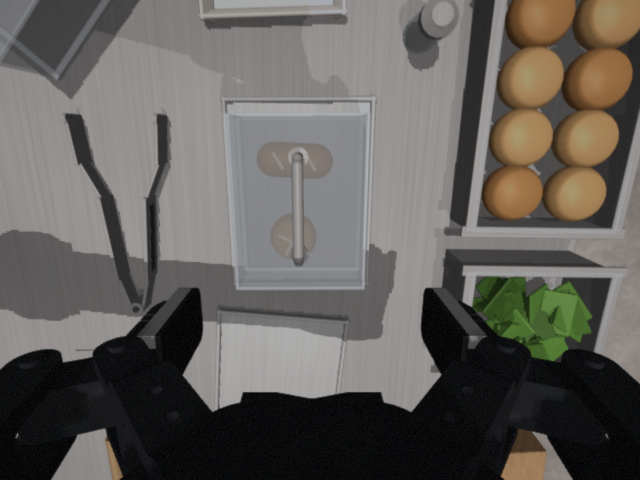

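The wrist view shows the handle bar from (297,157) to (297,262), the round roll at (293,236) and the finger roll at (295,160). The tongs' hinge is at (137,308), with paddle tips at (75,115) and (162,115).

Run:
```python
from h import *
for n,q,z in [('h1',(297,157),.105),('h2',(297,262),.105),('roll',(293,236),.026),('fing',(295,160),.022),('hinge',(137,308),.02),('t1',(75,115),.03),('t2',(162,115),.03),('tr1',(224,98),.01),('tr2',(375,97),.01),('e1',(219,312),.01),('e2',(348,320),.01)]:
    print(n,back('wrist1',q,z).round(4))
s=read_state(); print(s['ee_pos'],s['tool_rot'])
```

```text
h1 [0.6408 0.0509 0.105 ]
h2 [ 0.6412 -0.0531  0.105 ]
roll [ 0.6333 -0.0481  0.026 ]
fing [0.6354 0.0424 0.022 ]
hinge [ 0.4305 -0.1498  0.02  ]
t1 [0.3929 0.0883 0.03  ]
t2 [0.4889 0.0897 0.03  ]
tr1 [0.5536 0.11   0.01  ]
tr2 [0.726  0.1136 0.01  ]
e1 [ 0.534  -0.1592  0.01  ]
e2 [ 0.7065 -0.1686  0.01  ]
[ 0.65745779 -0.0026572   0.31097899] [9.99990289e-01 3.33848674e-03 9.28472489e-04 2.72301843e-03]
```

Call:
play_rows(moves=[{"rx": 0,"ry": 0,"rz": 0,"x": -5,"y": 0,"z": 22,"hand": 1},{"rx": 0,"ry": 0,"rz": 0,"x": -5,"y": 0,"z": 22,"hand": 1},{"rx": 0,"ry": 0,"rz": 0,"x": -4,"y": 0,"z": 22,"hand": 1},{"rx": 0,"ry": 0,"rz": 0,"x": 0,"y": 0,"z": 22,"hand": 1},{"rx": 0,"ry": 0,"rz": 0,"x": 0,"y": 0,"z": 22,"hand": 1},{"rx": 0,"ry": 0,"rz": 0,"x": 0,"y": 0,"z": 22,"hand": 1},{"rx": 0,"ry": 0,"rz": 0,"x": 0,"y": 0,"z": 22,"hand": 1},{"rx": 0,"ry": 0,"rz": 0,"x": 0,"y": 0,"z": 22,"hand": 1},{"rx": 0,"ry": 0,"rz": 0,"x": 0,"y": 0,"z": 22,"hand": 1},{"rx": 0,"ry": 0,"rz": 0,"x": 0,"y": 0,"z": 22,"hand": 1}])

```text
time_s: 4.2
ee_pos: [0.6406, 0.0061, 0.0902]
tool_rot: [1.0, 0.007, -0.0, -0.0]
wrist_force: [0.4, -0.2, 1.0]
opening: 1.003
```

Call:
play_rows(force=50, moves=[{"rx": 0,"ry": 0,"rz": 0,"x": 0,"y": 0,"z": 4,"hand": 1},{"rx": 0,"ry": 0,"rz": 0,"x": 0,"y": 0,"z": 0,"hand": 1},{"rx": 0,"ry": 0,"rz": 0,"x": 0,"y": 0,"z": 0,"hand": 0},{"rx": 0,"ry": 0,"rz": 0,"x": 0,"y": 0,"z": 0,"hand": 0},{"rx": 0,"ry": 0,"rz": 0,"x": 0,"y": 0,"z": 0,"hand": 0},{"rx": 0,"ry": 0,"rz": 0,"x": 0,"y": 0,"z": 0,"hand": 0},{"rx": 0,"ry": 0,"rz": 0,"x": 0,"y": 0,"z": 0,"hand": 0},{"rx": 0,"ry": 0,"rz": 0,"x": 0,"y": 0,"z": 0,"hand": 0},{"rx": 0,"ry": 0,"rz": 0,"x": 0,"y": 0,"z": 0,"hand": 0},{"rx": 0,"ry": 0,"rz": 0,"x": 0,"y": 0,"z": 0,"hand": 0}])

```text
time_s: 5.2
ee_pos: [0.6413, 0.0058, 0.0878]
tool_rot: [1.0, 0.007, 0.0, -0.0]
wrist_force: [-0.9, -0.1, 4.9]
opening: 0.107
```

Call:
play_rows(moves=[{"rx": 0,"ry": 0,"rz": 0,"x": 0,"y": 0,"z": -5,"hand": 0},{"rx": 0,"ry": 0,"rz": 0,"x": 0,"y": 0,"z": -10,"hand": 0},{"rx": 0,"ry": 0,"rz": 0,"x": 0,"y": 0,"z": -15,"hand": 0},{"rx": 0,"ry": 0,"rz": 0,"x": 0,"y": 0,"z": -15,"hand": 0},{"rx": 0,"ry": 0,"rz": 0,"x": 0,"y": 0,"z": -15,"hand": 0},{"rx": 0,"ry": 0,"rz": 0,"x": 0,"y": 0,"z": -15,"hand": 0},{"rx": 0,"ry": 0,"rz": 0,"x": 0,"y": 0,"z": -15,"hand": 0},{"rx": 0,"ry": 0,"rz": 0,"x": 0,"y": 0,"z": -10,"hand": 0},{"rx": 0,"ry": 0,"rz": 0,"x": 0,"y": 0,"z": 0,"hand": 0},{"rx": 0,"ry": 0,"rz": 0,"x": 0,"y": 0,"z": 0,"hand": 0}])

```text
time_s: 6.2
ee_pos: [0.6407, 0.0059, 0.1872]
tool_rot: [1.0, 0.007, -0.0, -0.0]
wrist_force: [0.2, 0.3, -4.5]
opening: 0.106
```

Call:
play_rows(moves=[{"rx": 0,"ry": 0,"rz": 0,"x": -1,"y": 7,"z": 0,"hand": 0},{"rx": 0,"ry": 0,"rz": 0,"x": -2,"y": 14,"z": 0,"hand": 0},{"rx": 0,"ry": 0,"rz": 0,"x": -3,"y": 20,"z": 0,"hand": 0},{"rx": 0,"ry": 0,"rz": 0,"x": -3,"y": 25,"z": 0,"hand": 0},{"rx": 0,"ry": 0,"rz": 0,"x": -3,"y": 25,"z": 0,"hand": 0},{"rx": 0,"ry": 0,"rz": 0,"x": -4,"y": 30,"z": 0,"hand": 0},{"rx": 0,"ry": 0,"rz": 0,"x": -4,"y": 30,"z": 0,"hand": 0},{"rx": 0,"ry": 0,"rz": 0,"x": -4,"y": 30,"z": 0,"hand": 0},{"rx": 0,"ry": 0,"rz": 0,"x": -3,"y": 30,"z": 0,"hand": 0},{"rx": 0,"ry": 0,"rz": 0,"x": -3,"y": 30,"z": 0,"hand": 0}])

```text
time_s: 7.2
ee_pos: [0.6129, -0.2385, 0.1867]
tool_rot: [1.0, 0.006, -0.001, 0.0]
wrist_force: [-0.5, 0.1, -3.7]
opening: 0.107
```

Call:
play_rows(moves=[{"rx": 0,"ry": 0,"rz": 0,"x": -2,"y": 17,"z": 0,"hand": 0},{"rx": 0,"ry": 0,"rz": 0,"x": 0,"y": 12,"z": 0,"hand": 0},{"rx": 0,"ry": 0,"rz": 0,"x": 0,"y": 5,"z": 0,"hand": 0},{"rx": 0,"ry": 0,"rz": 0.03,"x": 0,"y": 0,"z": 0,"hand": 0},{"rx": 0,"ry": 0,"rz": 0.03,"x": 0,"y": 0,"z": 0,"hand": 0},{"rx": 0,"ry": 0,"rz": 0.025,"x": 0,"y": 0,"z": 0,"hand": 0},{"rx": 0,"ry": 0,"rz": 0,"x": 0,"y": 0,"z": 0,"hand": 0},{"rx": 0,"ry": 0,"rz": 0,"x": 0,"y": 0,"z": 0,"hand": 0},{"rx": 0,"ry": 0,"rz": 0,"x": 0,"y": 0,"z": 0,"hand": 0},{"rx": 0,"ry": 0,"rz": 0,"x": 0,"y": 0,"z": 0,"hand": 0}])

```text
time_s: 8.2
ee_pos: [0.6128, -0.2695, 0.1874]
tool_rot: [0.999, -0.035, 0.0, -0.0]
wrist_force: [-0.1, 0.2, -4.7]
opening: 0.109
```

Run:
```python
from h import *
shot('scene','scene1'); s=read_state(); print(s['ee_pos'],s['tool_rot'],s['opening'],s['wrist_force'])
im=cv2.imread('pics/scene1.png')
cv2.imwrite('pics/crop1.png',cv2.resize(im[130:330,150:370],None,fx=3,fy=3,interpolation=cv2.INTER_CUBIC))
```

```text
[ 0.61278252 -0.2696075   0.18732765] [ 9.99369636e-01 -3.55010896e-02  4.71094395e-05 -1.38513236e-05] 0.10769773955458274 [-0.97279529  0.13187231 -3.91708632]
```

View pics/crop1.png

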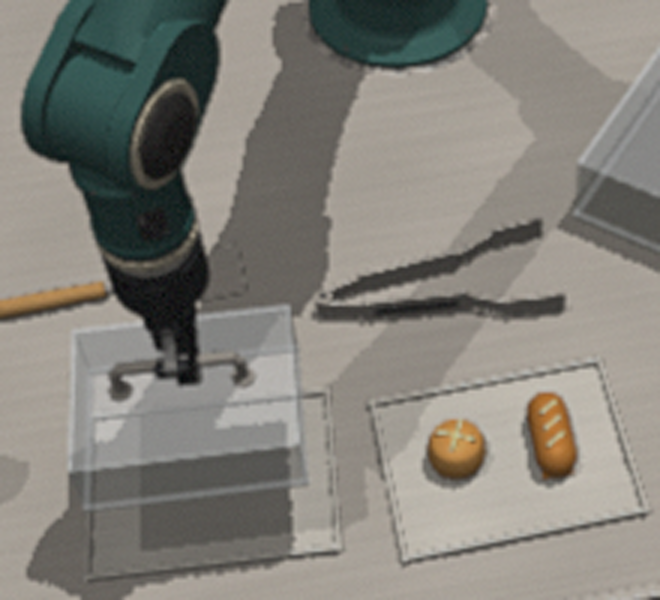

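The cover hangs level from its handle over the empty tray. The rolls are now uncovered: the round roll is at crop (457,447) and the finger roll at (553,433).

Run:
```python
from h import *
f=lambda x,y:(150+x/3,130+y/3)
print('posts',back('scene1',f(118,365),.206),back('scene1',f(240,358),.206))
C=[back('scene1',f(*q),.174) for q in [(75,335),(292,305),(301,440),(69,472)]]
print(np.round(C,3),np.mean(C,0))
C=[back('scene1',f(*q),.105) for q in [(85,507),(305,483)]]
print(np.round(C,3))
print('roll',back('scene1',f(457,450),.024),back('scene1',f(457,435),.049),'fing',back('scene1',f(553,436),.024))
E=[back('scene1',f(*q),.010) for q in [(330,394),(341,552),(88,578)]]
print(np.round(E,3))
```

```text
posts [ 0.60675935 -0.32467117  0.206     ] [ 0.62054519 -0.22465582  0.206     ]
[[ 0.544 -0.364  0.174]
 [ 0.551 -0.176  0.174]
 [ 0.69  -0.186  0.174]
 [ 0.682 -0.375  0.174]] [ 0.61658164 -0.27546519  0.174     ]
[[ 0.675 -0.377  0.105]
 [ 0.69  -0.19   0.105]]
roll [ 0.63639718 -0.04856991  0.024     ] [ 0.63550328 -0.0477356   0.049     ] fing [0.63985364 0.04279376 0.024     ]
[[ 0.541 -0.156  0.01 ]
 [ 0.712 -0.17   0.01 ]
 [ 0.691 -0.396  0.01 ]]
```

Call:
play_rows(moves=[{"rx": 0,"ry": 0,"rz": 0,"x": 0,"y": 0,"z": 10,"hand": 0},{"rx": 0,"ry": 0,"rz": 0,"x": 0,"y": 0,"z": 15,"hand": 0},{"rx": 0,"ry": 0,"rz": 0,"x": 0,"y": 0,"z": 18,"hand": 0},{"rx": 0,"ry": 0,"rz": 0,"x": 0,"y": 0,"z": 18,"hand": 0},{"rx": 0,"ry": 0,"rz": 0,"x": 0,"y": 0,"z": 12,"hand": 0},{"rx": 0,"ry": 0,"rz": 0,"x": 0,"y": 0,"z": 10,"hand": 0},{"rx": 0,"ry": 0,"rz": 0,"x": 0,"y": 0,"z": 6,"hand": 0},{"rx": 0,"ry": 0,"rz": 0,"x": 0,"y": 0,"z": 5,"hand": 0},{"rx": 0,"ry": 0,"rz": 0,"x": 0,"y": 0,"z": 4,"hand": 0},{"rx": 0,"ry": 0,"rz": 0,"x": 0,"y": 0,"z": 2,"hand": 0}])

```text
time_s: 9.25
ee_pos: [0.613, -0.2697, 0.0878]
tool_rot: [0.999, -0.035, 0.0, -0.0]
wrist_force: [-4.8, 3.1, 8.5]
opening: 0.107
```

Call:
play_rows(moves=[{"rx": 0,"ry": 0,"rz": 0,"x": 0,"y": 0,"z": 0,"hand": 0},{"rx": 0,"ry": 0,"rz": 0,"x": 0,"y": 0,"z": 0,"hand": 0},{"rx": 0,"ry": 0,"rz": 0,"x": 0,"y": 0,"z": 0,"hand": 1},{"rx": 0,"ry": 0,"rz": 0,"x": 0,"y": 0,"z": 0,"hand": 1},{"rx": 0,"ry": 0,"rz": 0,"x": 0,"y": 0,"z": 0,"hand": 1},{"rx": 0,"ry": 0,"rz": 0,"x": 0,"y": 0,"z": 0,"hand": 1},{"rx": 0,"ry": 0,"rz": 0,"x": 0,"y": 0,"z": 0,"hand": 1},{"rx": 0,"ry": 0,"rz": 0,"x": 0,"y": 0,"z": 0,"hand": 1},{"rx": 0,"ry": 0,"rz": 0,"x": 0,"y": 0,"z": 0,"hand": 1},{"rx": 0,"ry": 0,"rz": 0,"x": 0,"y": 0,"z": 0,"hand": 1}])

```text
time_s: 10.25
ee_pos: [0.6128, -0.2697, 0.0873]
tool_rot: [0.999, -0.036, 0.0, -0.0]
wrist_force: [-0.5, 0.6, -1.3]
opening: 0.998
```

Call:
play_rows(moves=[{"rx": 0,"ry": 0,"rz": 0,"x": 0,"y": 0,"z": -10,"hand": 1},{"rx": 0,"ry": 0,"rz": 0,"x": 0,"y": 0,"z": -15,"hand": 1},{"rx": 0,"ry": 0,"rz": 0,"x": 0,"y": 0,"z": -15,"hand": 1},{"rx": 0,"ry": 0,"rz": 0,"x": 0,"y": 0,"z": -20,"hand": 1},{"rx": 0,"ry": 0,"rz": 0,"x": 0,"y": 0,"z": -20,"hand": 1},{"rx": 0,"ry": 0,"rz": 0,"x": 0,"y": 0,"z": -20,"hand": 1},{"rx": 0,"ry": 0,"rz": -0.03,"x": 0,"y": 0,"z": -20,"hand": 1},{"rx": 0,"ry": 0,"rz": -0.03,"x": 0,"y": 0,"z": -10,"hand": 1},{"rx": 0,"ry": 0,"rz": -0.02,"x": 0,"y": 0,"z": 0,"hand": 1},{"rx": 0,"ry": 0,"rz": 0,"x": 0,"y": 0,"z": 0,"hand": 1}])

```text
time_s: 11.25
ee_pos: [0.6125, -0.2695, 0.2172]
tool_rot: [1.0, 0.005, 0.0, -0.0]
wrist_force: [0.7, -0.6, -0.6]
opening: 1.003
```

Run:
```python
from h import *
s=read_state(); print(s['time_s'],s['ee_pos'],R.from_quat(s['tool_rot']).as_matrix().round(4))
```

```text
11.25 [ 0.61254042 -0.26946358  0.21720974] [[ 1.0e+00  9.3e-03  0.0e+00]
 [ 9.3e-03 -1.0e+00  4.0e-04]
 [ 0.0e+00 -4.0e-04 -1.0e+00]]
```

Call:
play_rows(moves=[{"rx": 0,"ry": 0,"rz": 0,"x": -10,"y": -14,"z": 0,"hand": 1},{"rx": 0,"ry": 0,"rz": 0,"x": -20,"y": -26,"z": 0,"hand": 1},{"rx": 0,"ry": 0,"rz": 0,"x": -20,"y": -26,"z": 0,"hand": 1},{"rx": 0,"ry": 0,"rz": 0,"x": -24,"y": -30,"z": 0,"hand": 1},{"rx": 0,"ry": 0,"rz": 0,"x": -24,"y": -30,"z": 0,"hand": 1},{"rx": 0,"ry": 0,"rz": 0,"x": -24,"y": -30,"z": 0,"hand": 1},{"rx": 0,"ry": 0,"rz": 0,"x": -24,"y": -30,"z": 0,"hand": 1},{"rx": 0,"ry": 0,"rz": 0,"x": -20,"y": -25,"z": 0,"hand": 1},{"rx": 0,"ry": 0,"rz": 0.037,"x": -7,"y": -10,"z": 0,"hand": 1},{"rx": 0,"ry": 0,"rz": 0,"x": 0,"y": 0,"z": 0,"hand": 1}])

```text
time_s: 12.25
ee_pos: [0.4363, -0.0485, 0.2166]
tool_rot: [1.0, -0.013, -0.001, -0.001]
wrist_force: [0.4, 0.2, 0.3]
opening: 0.998
```

Call:
play_rows(moves=[{"rx": 0,"ry": 0,"rz": 0,"x": 0,"y": 0,"z": 20,"hand": 1},{"rx": 0,"ry": 0,"rz": 0,"x": 0,"y": 0,"z": 25,"hand": 1},{"rx": 0,"ry": 0,"rz": 0,"x": 0,"y": 0,"z": 25,"hand": 1},{"rx": 0,"ry": 0,"rz": 0,"x": 0,"y": 0,"z": 25,"hand": 1},{"rx": 0,"ry": 0,"rz": 0,"x": 0,"y": 0,"z": 25,"hand": 1},{"rx": 0,"ry": 0,"rz": 0,"x": 0,"y": 0,"z": 20,"hand": 1},{"rx": 0,"ry": 0,"rz": 0,"x": 0,"y": 0,"z": 10,"hand": 1},{"rx": 0,"ry": 0,"rz": 0,"x": 0,"y": 0,"z": 0,"hand": 1},{"rx": 0,"ry": 0,"rz": 0,"x": 0,"y": 0,"z": 0,"hand": 1},{"rx": 0,"ry": 0,"rz": 0,"x": 0,"y": 0,"z": 0,"hand": 1}])

```text
time_s: 13.25
ee_pos: [0.4386, -0.0505, 0.0681]
tool_rot: [1.0, -0.014, 0.001, -0.0]
wrist_force: [0.5, -0.9, 0.1]
opening: 1.002
```

Run:
```python
from h import *
shot('wrist','wrist2');shot('scene','scene2'); s=read_state(); print(s['ee_pos'],s['tool_rot'],s['joint_positions'])
im=cv2.imread('pics/scene2.png'); w=cv2.imread('pics/wrist2.png')
a=cv2.resize(im[180:340,150:400],(750,480),interpolation=cv2.INTER_CUBIC)
cv2.imwrite('pics/c2.png',np.hstack([cv2.resize(w,(400,300)),cv2.resize(a,(400,300),interpolation=cv2.INTER_AREA)]))
```

```text
[ 0.43851677 -0.05014861  0.06810907] [ 9.99902405e-01 -1.39381605e-02  9.36813184e-04 -1.73078587e-04] [-0.3591801   0.4165958   0.47056667  2.23948904 -0.35754631  0.55332239
  0.35575376]
```

View pics/c2.png

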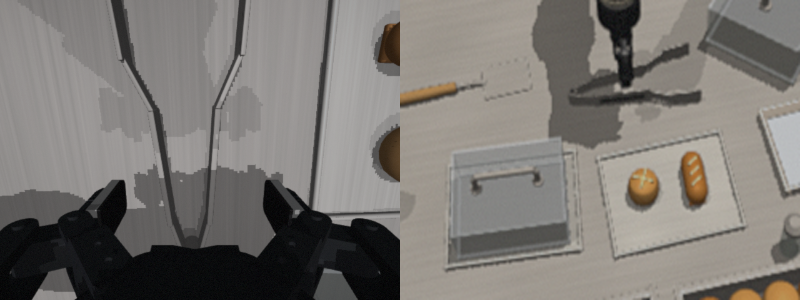

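The cover stands flat in the empty tray with its handle free. The tongs' handles (x≈165 to 215 in the wrist half) lie centred between the open fingers (125 and 268).

Call:
play_rows(force=20, moves=[{"rx": 0,"ry": 0,"rz": 0,"x": 0,"y": 0,"z": 15,"hand": 1},{"rx": 0,"ry": 0,"rz": 0,"x": 0,"y": 0,"z": 15,"hand": 1},{"rx": 0,"ry": 0,"rz": 0,"x": 0,"y": 0,"z": 15,"hand": 1},{"rx": 0,"ry": 0,"rz": 0,"x": 0,"y": 0,"z": 12,"hand": 1},{"rx": 0,"ry": 0,"rz": 0,"x": 0,"y": 0,"z": 7,"hand": 1},{"rx": 0,"ry": 0,"rz": 0,"x": 0,"y": 0,"z": 0,"hand": 0.7},{"rx": 0,"ry": 0,"rz": 0,"x": 0,"y": 0,"z": 0,"hand": 0.6},{"rx": 0,"ry": 0,"rz": 0,"x": 0,"y": 0,"z": 0,"hand": 0.53},{"rx": 0,"ry": 0,"rz": 0,"x": 0,"y": 0,"z": 0,"hand": 0.53},{"rx": 0,"ry": 0,"rz": 0,"x": 0,"y": 0,"z": 0,"hand": 0.53}])

```text
time_s: 14.35
ee_pos: [0.4385, -0.0502, 0.0042]
tool_rot: [1.0, -0.014, 0.001, -0.0]
wrist_force: [-1.3, 1.3, 7.0]
opening: 0.537
```

Run:
```python
from h import *
c=shot('wrist','wrist3'); s=read_state(); print(s['ee_pos'],s['opening'],s['wrist_force'],s['moment'],s['joint_positions'])
```

```text
[ 0.43847263 -0.05024744  0.0041302 ] 0.5312759590841731 [-1.35481086  0.27731044  6.17590395] [-0.05294995  0.30574956  0.03204646] [-0.25821999  0.55090047  0.35316772  2.24763004 -0.47215236  0.4101149
  0.45574016]
```

View pics/wrist3.png

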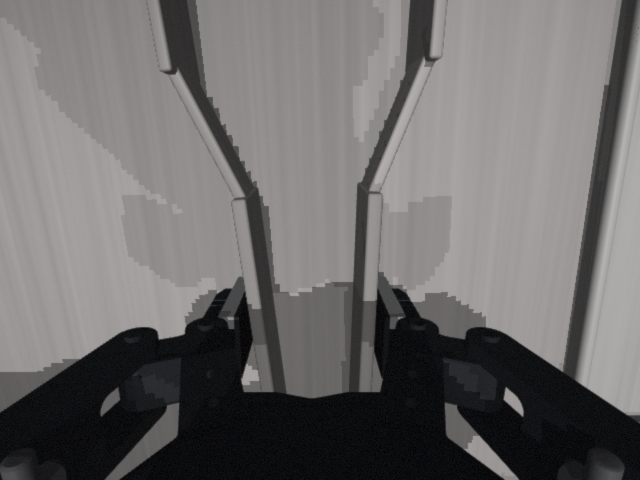

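Call:
play_rows(moves=[{"rx": 0,"ry": 0,"rz": 0,"x": 0,"y": 0,"z": 0,"hand": 0.52},{"rx": 0,"ry": 0,"rz": 0,"x": 0,"y": 0,"z": -5,"hand": 0.52},{"rx": 0,"ry": 0,"rz": 0,"x": 0,"y": 0,"z": -10,"hand": 0.52},{"rx": 0,"ry": 0,"rz": 0,"x": 0,"y": 0,"z": -20,"hand": 0.52},{"rx": 0,"ry": 0,"rz": 0,"x": 0,"y": 0,"z": -20,"hand": 0.52},{"rx": 0,"ry": 0,"rz": 0,"x": 0,"y": 0,"z": -20,"hand": 0.52},{"rx": 0,"ry": 0,"rz": 0,"x": 0,"y": 0,"z": -20,"hand": 0.52},{"rx": 0,"ry": 0,"rz": 0,"x": 0,"y": 0,"z": -20,"hand": 0.52},{"rx": 0,"ry": 0,"rz": 0,"x": 0,"y": 0,"z": -20,"hand": 0.52},{"rx": 0,"ry": 0,"rz": 0,"x": 0,"y": 0,"z": -10,"hand": 0.52}])

```text
time_s: 15.4
ee_pos: [0.4384, -0.0502, 0.1502]
tool_rot: [1.0, -0.014, 0.001, -0.0]
wrist_force: [0.0, -0.1, -1.3]
opening: 0.522
```

Call:
play_rows(moves=[{"rx": 0,"ry": 0,"rz": 0.08,"x": 0,"y": 0,"z": 0,"hand": 0.52},{"rx": 0,"ry": 0,"rz": 0.08,"x": 0,"y": 0,"z": 0,"hand": 0.52},{"rx": 0,"ry": 0,"rz": 0.08,"x": 0,"y": 0,"z": 0,"hand": 0.52},{"rx": 0,"ry": 0,"rz": 0.08,"x": 0,"y": 0,"z": 0,"hand": 0.52},{"rx": 0,"ry": 0,"rz": 0.08,"x": 0,"y": 0,"z": 0,"hand": 0.52},{"rx": 0,"ry": 0,"rz": 0.08,"x": 0,"y": 0,"z": 0,"hand": 0.52},{"rx": 0,"ry": 0,"rz": 0.08,"x": 0,"y": 0,"z": 0,"hand": 0.52},{"rx": 0,"ry": 0,"rz": 0.08,"x": 0,"y": 0,"z": 0,"hand": 0.52},{"rx": 0,"ry": 0,"rz": 0.08,"x": 0,"y": 0,"z": 0,"hand": 0.52},{"rx": 0,"ry": 0,"rz": 0.08,"x": 0,"y": 0,"z": 0,"hand": 0.52}])

```text
time_s: 16.4
ee_pos: [0.4374, -0.0501, 0.1482]
tool_rot: [0.915, -0.404, -0.0, 0.0]
wrist_force: [-0.1, -0.1, -1.6]
opening: 0.52
```

Call:
play_rows(moves=[{"rx": 0,"ry": 0,"rz": 0.08,"x": 0,"y": 0,"z": 0,"hand": 0.52},{"rx": 0,"ry": 0,"rz": 0.08,"x": 0,"y": 0,"z": 0,"hand": 0.52},{"rx": 0,"ry": 0,"rz": 0.08,"x": 0,"y": 0,"z": 0,"hand": 0.52},{"rx": 0,"ry": 0,"rz": 0.08,"x": 0,"y": 0,"z": 0,"hand": 0.52},{"rx": 0,"ry": 0,"rz": 0.08,"x": 0,"y": 0,"z": 0,"hand": 0.52},{"rx": 0,"ry": 0,"rz": 0.08,"x": 0,"y": 0,"z": 0,"hand": 0.52},{"rx": 0,"ry": 0,"rz": 0.08,"x": 0,"y": 0,"z": 0,"hand": 0.52},{"rx": 0,"ry": 0,"rz": 0.08,"x": 0,"y": 0,"z": 0,"hand": 0.52},{"rx": 0,"ry": 0,"rz": 0.08,"x": 0,"y": 0,"z": 0,"hand": 0.52},{"rx": 0,"ry": 0,"rz": 0.023,"x": 0,"y": 0,"z": 0,"hand": 0.52}])

```text
time_s: 17.4
ee_pos: [0.4374, -0.0501, 0.1482]
tool_rot: [-0.707, 0.708, 0.0, -0.0]
wrist_force: [0.1, -0.3, -1.0]
opening: 0.519
```

Run:
```python
from h import *
s=read_state(); print(s['ee_pos'],s['opening'],s['wrist_force'],s['joint_positions']);print(R.from_quat(s['tool_rot']).as_matrix().round(3))
```

```text
[ 0.43744191 -0.05005677  0.14821808] 0.5191017863987831 [ 0.08518726 -0.27005551 -1.01709786] [-0.75552103  0.32283722  0.93751068  2.21294875 -0.37620396  0.76987559
 -1.13934712]
[[-0.002 -1.    -0.001]
 [-1.     0.002  0.   ]
 [-0.     0.001 -1.   ]]
```

Call:
play_rows(moves=[{"rx": 0,"ry": 0,"rz": 0,"x": 0,"y": -5,"z": 0,"hand": 0.52},{"rx": 0,"ry": 0,"rz": 0,"x": 0,"y": -10,"z": 4,"hand": 0.52},{"rx": 0,"ry": 0,"rz": 0,"x": 0,"y": -15,"z": 8,"hand": 0.52},{"rx": 0,"ry": 0,"rz": 0,"x": 0,"y": -20,"z": 10,"hand": 0.52},{"rx": 0,"ry": 0,"rz": 0,"x": 0,"y": -20,"z": 10,"hand": 0.52},{"rx": 0,"ry": 0,"rz": 0,"x": 0,"y": -10,"z": 8,"hand": 0.52},{"rx": 0,"ry": 0,"rz": 0,"x": 0,"y": -8,"z": 4,"hand": 0.52},{"rx": 0,"ry": 0,"rz": 0,"x": 0,"y": 0,"z": 0,"hand": 0.52},{"rx": 0,"ry": 0,"rz": 0,"x": 0,"y": 0,"z": 0,"hand": 0.52},{"rx": 0,"ry": 0,"rz": 0,"x": 0,"y": 0,"z": 0,"hand": 0.52}])

```text
time_s: 18.4
ee_pos: [0.5254, -0.0503, 0.1047]
tool_rot: [-0.707, 0.707, 0.0, 0.0]
wrist_force: [0.1, -0.5, -1.7]
opening: 0.524
```

Run:
```python
from h import *
shot('wrist','wrist4');shot('scene','scene4');shot('side','side4'); s=read_state(); print(s['ee_pos'],s['tool_rot'])
```

```text
[ 0.5256381  -0.05002625  0.10472018] [-7.07040964e-01  7.07172469e-01 -2.76494268e-06  4.17034189e-04]
```

View pics/wrist4.png

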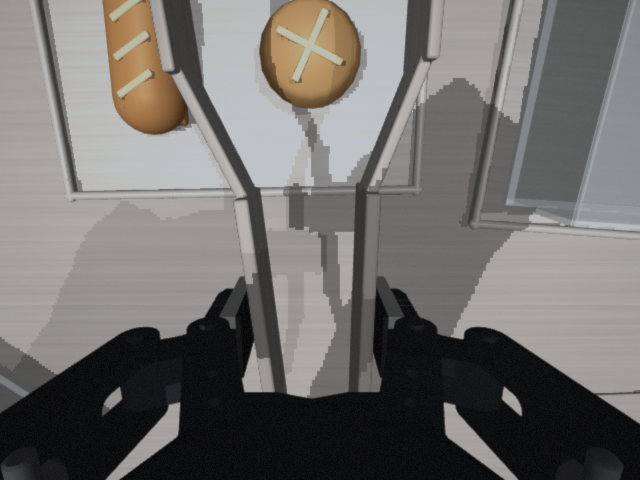

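The wrist view shows the round roll at (310,50), between the paddles whose rear ends are at (172,68) and (430,58). The finger roll lies outside the left paddle.

Run:
```python
from h import *
print('paddle rear',back('wrist4',(170,70),.13),back('wrist4',(431,58),.13))
print('bend',back('wrist4',(241,196),.13),back('wrist4',(375,192),.13))
print('roll eq',back('wrist4',(310,52),.024),'edges',back('wrist4',(260,52),.024)[1],back('wrist4',(361,52),.024)[1], 'low edge', back('wrist4',(310,107),.024))
print('fing edge',back('wrist4',(188,120),.024),'rim',back('wrist4',(75,195),.01),back('wrist4',(415,190),.01))
```

```text
paddle rear [ 0.60890665 -0.00681406  0.13      ] [ 0.61212028 -0.08406142  0.13      ]
bend [ 0.57114286 -0.02599529  0.13      ] [ 0.57242071 -0.06932741  0.13      ]
roll eq [ 0.63467399 -0.04798226  0.024     ] edges -0.020071387132706387 -0.07644743775059369 low edge [ 0.60556471 -0.04793294  0.024     ]
fing edge [0.598415   0.02333337 0.024     ] rim [0.55203743 0.10591774 0.01      ] [ 0.55519327 -0.11618031  0.01      ]
```

Call:
play_rows(moves=[{"rx": 0,"ry": 0,"rz": 0,"x": 2,"y": 0,"z": 5,"hand": 0.53},{"rx": 0,"ry": 0,"rz": 0,"x": 0,"y": 0,"z": 10,"hand": 0.53},{"rx": 0,"ry": 0,"rz": 0,"x": 0,"y": 0,"z": 12,"hand": 0.53},{"rx": 0,"ry": 0,"rz": 0,"x": 0,"y": 0,"z": 12,"hand": 0.53},{"rx": 0,"ry": 0,"rz": 0,"x": 0,"y": 0,"z": 12,"hand": 0.53},{"rx": 0,"ry": 0,"rz": 0,"x": 0,"y": 0,"z": 12,"hand": 0.53},{"rx": 0,"ry": 0,"rz": 0,"x": 0,"y": 0,"z": 12,"hand": 0.53},{"rx": 0,"ry": 0,"rz": 0,"x": 0,"y": 0,"z": 7,"hand": 0.53},{"rx": 0,"ry": 0,"rz": 0,"x": 0,"y": 0,"z": 4,"hand": 0.53},{"rx": 0,"ry": 0,"rz": 0,"x": 0,"y": 0,"z": 0,"hand": 0.53}])

```text
time_s: 19.55
ee_pos: [0.5256, -0.0523, 0.0178]
tool_rot: [-0.707, 0.707, 0.0, -0.0]
wrist_force: [0.2, -0.2, -1.5]
opening: 0.53
```

Run:
```python
from h import *
shot('wrist','wrist5');shot('scene','scene5'); s=read_state(); print(s['ee_pos'],s['tool_rot'],s['wrist_force'],s['opening'])
a=cv2.imread('pics/wrist5.png')[0:300,80:480]; b=cv2.imread('pics/scene5.png')
cv2.imwrite('pics/c5.png',np.hstack([a,cv2.resize(b[180:330,230:430],(400,300),interpolation=cv2.INTER_CUBIC)]))
```

```text
[ 0.52611685 -0.05232646  0.01855223] [-7.06988460e-01  7.07225008e-01 -2.50644393e-04  2.06464608e-04] [ 0.36077151 -0.64713431 -1.21414194] 0.5286617894186361
```

View pics/c5.png

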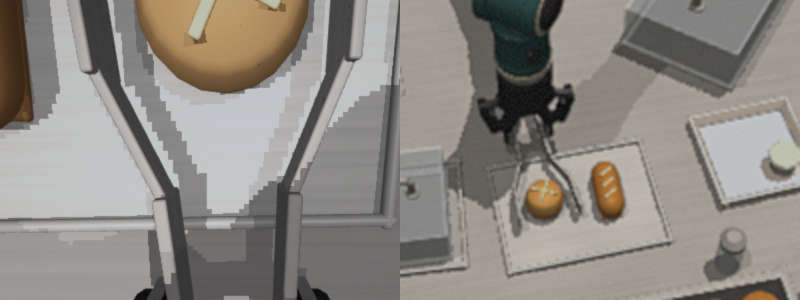

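The round roll is between the paddles with gaps on both sides, the finger roll is clear, and the tongs sit above the rim.

Call:
play_rows(force=25, moves=[{"rx": 0,"ry": 0,"rz": 0,"x": 0,"y": 0,"z": 0,"hand": 0.5},{"rx": 0,"ry": 0,"rz": 0,"x": 0,"y": 0,"z": 0,"hand": 0.46},{"rx": 0,"ry": 0,"rz": 0,"x": 0,"y": 0,"z": 0,"hand": 0.42},{"rx": 0,"ry": 0,"rz": 0,"x": 0,"y": 0,"z": 0,"hand": 0.38},{"rx": 0,"ry": 0,"rz": 0,"x": 0,"y": 0,"z": 0,"hand": 0.33},{"rx": 0,"ry": 0,"rz": 0,"x": 0,"y": 0,"z": 0,"hand": 0.25},{"rx": 0,"ry": 0,"rz": 0,"x": 0,"y": 0,"z": 0,"hand": 0.2},{"rx": 0,"ry": 0,"rz": 0,"x": 0,"y": 0,"z": 0,"hand": 0.2},{"rx": 0,"ry": 0,"rz": 0,"x": 0,"y": 0,"z": 0,"hand": 0.2},{"rx": 0,"ry": 0,"rz": 0,"x": 0,"y": 0,"z": 0,"hand": 0.2}])

```text
time_s: 20.65
ee_pos: [0.526, -0.0522, 0.0183]
tool_rot: [-0.707, 0.707, -0.0, 0.0]
wrist_force: [0.9, -0.0, -1.0]
opening: 0.392
```

Call:
play_rows(moves=[{"rx": 0,"ry": 0,"rz": 0,"x": 0,"y": 0,"z": -3,"hand": 0.2},{"rx": 0,"ry": 0,"rz": 0,"x": 0,"y": 0,"z": -6,"hand": 0.2},{"rx": 0,"ry": 0,"rz": 0,"x": 0,"y": 0,"z": -10,"hand": 0.2},{"rx": 0,"ry": 0,"rz": 0,"x": 0,"y": 0,"z": -10,"hand": 0.2},{"rx": 0,"ry": 0,"rz": 0,"x": 0,"y": 0,"z": -10,"hand": 0.2},{"rx": 0,"ry": 0,"rz": 0,"x": 0,"y": 0,"z": -10,"hand": 0.2},{"rx": 0,"ry": 0,"rz": 0,"x": 0,"y": 0,"z": -10,"hand": 0.2},{"rx": 0,"ry": 0,"rz": 0,"x": 0,"y": 0,"z": -10,"hand": 0.2},{"rx": 0,"ry": 0,"rz": 0,"x": 0,"y": 0,"z": -6,"hand": 0.2},{"rx": 0,"ry": 0,"rz": 0,"x": 0,"y": 0,"z": -3,"hand": 0.2}])

```text
time_s: 21.65
ee_pos: [0.5261, -0.0521, 0.0971]
tool_rot: [-0.707, 0.707, -0.0, 0.0]
wrist_force: [0.1, 0.2, -2.1]
opening: 0.389
```

Run:
```python
from h import *
shot('wrist','wrist6');shot('scene','scene6'); s=read_state(); print(s['ee_pos'],s['tool_rot'],s['wrist_force'],s['opening'])
a=cv2.imread('pics/wrist6.png')[0:300,80:480]; b=cv2.imread('pics/scene6.png')
cv2.imwrite('pics/c6.png',np.hstack([a,cv2.resize(b[180:330,230:430],(400,300),interpolation=cv2.INTER_CUBIC)]))
```

```text
[ 0.52597115 -0.0521095   0.09660854] [-7.07063212e-01  7.07150284e-01 -1.40547241e-04  2.64807682e-04] [-0.21785734  0.66561644 -1.71331735] 0.3911962987112155
```

View pics/c6.png

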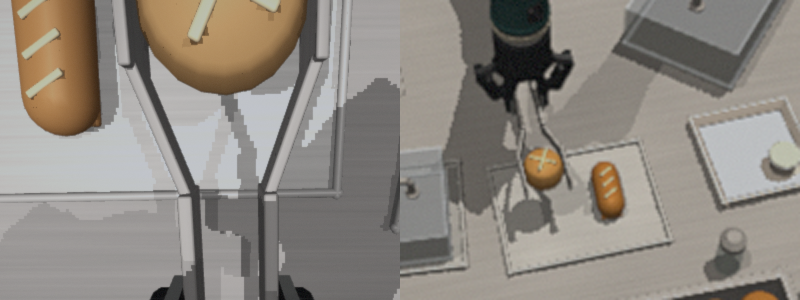

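The round roll is held between the paddles, clear of the tray, and the finger roll is still in place.

Call:
play_rows(moves=[{"rx": 0,"ry": 0,"rz": 0,"x": 0,"y": 0,"z": -5,"hand": 0.2},{"rx": 0,"ry": 0,"rz": 0,"x": 0,"y": 0,"z": -12,"hand": 0.2},{"rx": 0,"ry": 0,"rz": 0,"x": 0,"y": 0,"z": -15,"hand": 0.2},{"rx": 0,"ry": 0,"rz": 0,"x": 0,"y": 0,"z": -15,"hand": 0.2},{"rx": 0,"ry": 0,"rz": 0,"x": 0,"y": 0,"z": -15,"hand": 0.2},{"rx": 0,"ry": 0,"rz": 0,"x": 0,"y": 0,"z": -15,"hand": 0.2},{"rx": 0,"ry": 0,"rz": 0,"x": 0,"y": 4,"z": -15,"hand": 0.2},{"rx": 0,"ry": 0,"rz": 0,"x": -4,"y": 6,"z": -8,"hand": 0.2},{"rx": 0,"ry": 0,"rz": 0,"x": -8,"y": 6,"z": 0,"hand": 0.2},{"rx": 0,"ry": 0,"rz": 0,"x": -12,"y": 6,"z": 0,"hand": 0.2}])

```text
time_s: 22.75
ee_pos: [0.5027, -0.0277, 0.1962]
tool_rot: [-0.707, 0.707, 0.0, 0.0]
wrist_force: [0.6, 0.2, -2.3]
opening: 0.392
```

Call:
play_rows(moves=[{"rx": 0,"ry": 0,"rz": 0,"x": -16,"y": 0,"z": 0,"hand": 0.2},{"rx": 0,"ry": 0,"rz": 0,"x": -20,"y": 0,"z": 0,"hand": 0.2},{"rx": 0,"ry": 0,"rz": 0,"x": -22,"y": 0,"z": 0,"hand": 0.2},{"rx": 0,"ry": 0,"rz": 0,"x": -22,"y": 0,"z": 0,"hand": 0.2},{"rx": 0,"ry": 0,"rz": 0,"x": -22,"y": 0,"z": 0,"hand": 0.2},{"rx": 0,"ry": 0,"rz": 0,"x": -22,"y": 0,"z": 0,"hand": 0.2},{"rx": 0,"ry": 0,"rz": 0,"x": -22,"y": 0,"z": 0,"hand": 0.2},{"rx": 0,"ry": 0,"rz": 0,"x": -22,"y": 0,"z": 0,"hand": 0.2},{"rx": 0,"ry": 0,"rz": 0,"x": -22,"y": 0,"z": 0,"hand": 0.2},{"rx": 0,"ry": 0,"rz": 0,"x": -22,"y": 0,"z": 0,"hand": 0.2}])

```text
time_s: 23.75
ee_pos: [0.5024, 0.1853, 0.1956]
tool_rot: [0.707, -0.707, -0.0, 0.001]
wrist_force: [0.5, 0.7, -1.0]
opening: 0.392
```

Call:
play_rows(moves=[{"rx": 0,"ry": 0,"rz": 0,"x": -22,"y": 0,"z": 0,"hand": 0.2},{"rx": 0,"ry": 0,"rz": 0,"x": -20,"y": 0,"z": 0,"hand": 0.2},{"rx": 0,"ry": 0,"rz": 0,"x": -17,"y": 0,"z": 0,"hand": 0.2},{"rx": 0,"ry": 0,"rz": 0,"x": -12,"y": 0,"z": 0,"hand": 0.2},{"rx": 0,"ry": 0,"rz": 0,"x": -7,"y": 0,"z": 0,"hand": 0.2},{"rx": 0,"ry": 0,"rz": 0,"x": -3,"y": 0,"z": 0,"hand": 0.2},{"rx": 0,"ry": 0,"rz": 0,"x": 0,"y": 0,"z": 0,"hand": 0.2},{"rx": 0,"ry": 0,"rz": 0,"x": 0,"y": 0,"z": 0,"hand": 0.2},{"rx": 0,"ry": 0,"rz": 0,"x": 0,"y": 0,"z": 0,"hand": 0.2},{"rx": 0,"ry": 0,"rz": 0,"x": 0,"y": 0,"z": 0,"hand": 0.2}])

```text
time_s: 24.75
ee_pos: [0.504, 0.2642, 0.1964]
tool_rot: [-0.707, 0.708, 0.0, 0.0]
wrist_force: [0.9, -1.0, -1.7]
opening: 0.396
```

Run:
```python
from h import *
shot('scene','scene7'); s=read_state(); print(s['ee_pos'],s['tool_rot'],s['wrist_force'],s['opening'],s['time_s'],abs(s['qd']).max())
```

```text
[0.50402082 0.26436285 0.1963905 ] [-7.06738871e-01  7.07474494e-01  1.13873898e-05  9.21820195e-05] [ 0.23389701  0.12739044 -1.98270961] 0.38984638632424945 24.8 0.0028857658686465603
```

View pics/scene7.png

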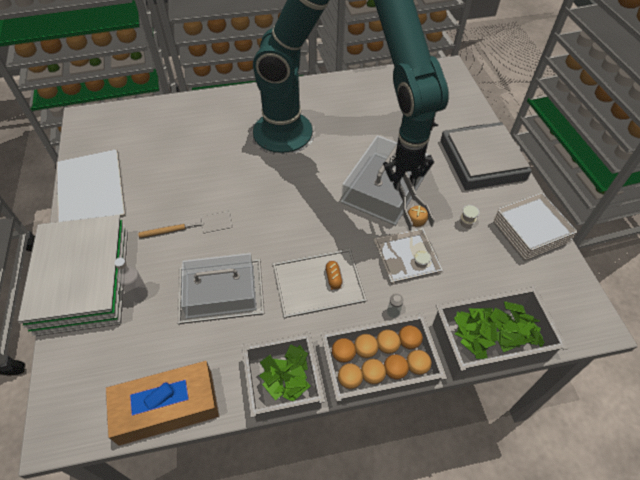

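The roll is in the tongs at (419,214) above the dish. The cover lies flat in the empty tray, the finger roll is in its tray, and nothing else has moved.

Run:
```python
from h import *
p=back('scene7',(419,214),.205); d=np.mean([back('scene7',q,.021) for q in [(374,236),(428,230),(441,273),(385,283)]],0)
print(p,d,np.linalg.norm((p-d)[:2]))
if np.linalg.norm((p-d)[:2])<.03: print(finish_job())
```

```text
[0.6093881  0.27284772 0.205     ] [0.61310619 0.2656166  0.021     ] 0.008131005277214758
the job is handed in; nothing more can be done
None
```

I finished the task and handed it in at 24.8 s on the robot's clock. The hand-in gives no verdict, so the results below come from my own checks.

- **Cover:** I lifted it by its bar handle and set it down in the empty tray. The pictures show it flat, with its handle free. Just before lowering, it was lined up with the tray centre to within about 3 mm.
- **Roll:** I closed the tongs on the round roll, lifted it out and carried it over the dish, where it is still held. In the last picture it is about 8 mm from the dish centre. From the arm's height, its underside is about 18 cm above the dish's underside.
- **Grip:** The arm was at rest, and the gripper opening of 0.39 matches the handle width for tongs closed on this roll.
- **Everything else:** The finger roll is still in its tray, and the other things on the counter look unmoved.

**Disagreements:**
- One early wrist picture was taken before the arm had settled and differed from the scene camera by about 4 mm. I averaged the two for the handle.
- I gripped the handle about 8 mm off its middle, but the cover hung level.
- The first batch of move calls was refused because the rows left out unused fields. The arm did not move.

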